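Lock the polisher spindle through the guard window

TASK

The felt wheel on the bench polisher is due for changing, so lock its spindle: with the fingertips push the clear shutter fully open by its orange fin, then reach through the window of the yellow guard, press the red lever all the way down, and withdraw. Do not touch the yellow guard at any time, and leave everything else on the bench where it is - nothing is to be picked up.

Things in the scene. Friction and masses are not known exactly. Their poses are not given: they have to be found in the camera images.
- guard: yellow guard on posts over the polisher: level plate 250 x 170 x 5 mm, top 170 mm above the table. Origin: centre of its 80 x 80 mm window, on the plate's top; x away from the machine's front, y towards the motor, z up. Plate spans x -85..85, y -60..190. Shutter rails along y at x +-56 rise 6.5 mm. Guard includes rails, posts, clear back panel; do not touch
- shutter (a joint): travel (m) of the clear shutter, 104 x 96 mm, lying 1 to 5 mm above the guard plate: 0 = centred over the window (shut), 0.092 = at its stop, window clear. Opens along the guard's +y; needs about 2 N, stays where it is left
- fin (a point): orange push fin across the middle of the shutter, 60 mm wide along x, its top 29 mm above the guard plate's top. Upright face on its -y side, slope on its +y side. Point: middle of the upright face, 17 mm above the guard plate's top; axes as the guard's. Moves with the shutter
- lever (a joint): angle (rad) of the spindle-lock lever: 0 = fully up, 0.34 = fully down at its stop. Needs about 4 to 5 N at the pad, stays where it is left
- pad (a point): centre of the top face of the red lever pad, 32 x 32 x 10 mm, under the window's middle. The lever's hinge lies 79 mm further along the guard's x, its axis along y. The pad's top is 8 mm below the guard plate's top with the lever up, 35 mm below when fully down; it tilts up to 0.17 rad and shifts under 4 mm along x
- ring_stand: small turned wooden cone (52 mm tall, 32 mm foot) carrying a gold ring, standing on the polisher's base plate at its front; origin under its centre; leave alone
- tweezers: steel tweezers lying flat, 140 mm long, 7 mm high; origin under the middle, x along them; leave alone
- handpiece: black rotary handpiece lying flat, 145 mm long, 25 mm thick; origin under the middle, x towards its white disc; leave alone
- mandrel: upright tapered steel ring mandrel, 132 mm tall, 50 mm foot; origin under its centre; leave alone
- jar: amber glass jar with brass cap, 60 mm tall, 56 mm across; origin under its centre; leave alone
- spare_wheel: spare felt wheel lying flat, 80 mm across, 22 mm thick; origin under its centre; leave alone
- gem_tray: black tray with loose stones, 100 x 140 x 18 mm; origin under its centre; leave alone

How it is judged:
By the outcome, as a careful person would: the job done as asked, in the order asked, and still so for the second after the job is handed in, with the robot touching nothing.
It also fails if it takes over 42 s, if anything falls off the work surface, if the arm or the gripper's body presses on something with over 40 N, if the wrist force passes 120 N, or if a joint passes its speed limit or range.

ROBOT

A 6-joint arm with a two-finger parallel gripper is mounted at the origin on the work surface. World frame = base frame: x ahead of the robot, y to its left, z up, the work surface at z = 0. Lengths are in mm, angles in rad, forces in N, time in s.
With the tool pointing down it reaches from about 350 to 875 mm from the base axis. Payload 4.2 kg.
Tool frame: the origin (TCP) lies on the mounting face of the last link; the fingertips stand 173 mm ahead of it and the grasp point (between the pads) lies grip_point_offset ahead of it (grip_point_offset is the distance from the TCP to the grasp point, in mm); z points along the fingers, y is the line along which they close (so a half turn about z gives the same grasp; the last joint's range is limited). The gripper opens to 85 mm and grips with 20 to 120 N. Pads are 22 mm wide; open, the fingers measure 114 mm over their backs; the gripper's body (76 mm by 85 mm) begins 54 mm behind the grasp point. The pads swing forward as they close: fully open they stand 13 mm farther back than shut.
Start: joints at [-1.081, 0.385, 0.008, 0, -1.194, -0.259], TCP at [142.991, -608.403, 404.712] pointing down, gripper open.
Joint ranges: [-3.14, 3.14], [-1.21, 2.06], [-1.07, 1.41], [-3.16, 2.05], [-2.99, -0.16], [-3.1, 3.1]. Speed limits (rad/s): [2.79, 2.79, 3.14, 3.14, 3.14, 3.14].

INTERFACE

Orientations are given as a unit quaternion [x, y, z, w].
In Python, from bench import read_state, get_image, job_done, recognise, place_of, grip_point_offset gives the robot as it stands. The module is installed in compiled form; this text tells all that it offers.
- The arm moves only by the tool carry_out, never from a script. Its arguments are lists of equal length, an entry for each row: "slide": the shift along the tool's x, y, z in m, a list of three; "roll": the turn about the tool's z in degrees; "claw": the finger opening in m, from 0 to 0.0854. A call has 1 to 8 rows; each row is the pose to reach, as a shift and turn from the pose commanded when the call began, along the tool's axes at that moment; what a row does not reach only later rows make up. A row lasts 1/8 s, in which the tool goes at most 62.5 mm and 10.7 degrees, less where a joint would pass 70% of its speed; a pose out of reach is approached as far as the arm can. A call with a gripper value outside its range is refused whole. The fingers move at their own pace and stop on an object; the grip force is fixed at half the most. Time passes only in rows, so rows that repeat a pose let the fingers close. It gives the time, the measured TCP pose, the force, the opening and the grip force at its end, in the units of the state.
- read_state(): the state, without advancing time (a new reading comes with each control period).
- get_image(name): name is "scene" or "top" or "wrist"; returns a dict with "img" (384x512x3 uint8, red, green, blue), "z_map" (384x512 float32, mm along the optical axis (not along the pixel's ray), 0 where there is no reading), "mtx" (3x3 intrinsics, pixels), "world_from_camera" (4x4, takes a point from camera to world coordinates); the wrist camera has in their place "T_tool_cam" (4x4, takes a point from camera to tool coordinates, whose origin is the TCP and whose axes are the flange's). Camera axes: x right, y up, looking along -z (the intrinsics and any distortion apply to the point x, -y, -z); pixel columns grow to the right and rows downward; lengths in mm; the calibration is good to about 2 mm. A picture is of the moment at which its call begins: read the wrist's pose just before it.
- job_done(): hands the job in; it is judged then, once.
Trained networks look in a picture, given as the dict that the camera call returned (one of the last four; its "shot" number tells which), for a name from the list of things; names that differ only in an ending like _2 or _b are one class to them, and where a whole thing is asked for, a point or a joint stands for the part that bears it (a point fixed in the world has none). Each returns a list of dicts, best first, with "conf" (0 to 1); they miss things now and then, are a little off and sometimes report something else, mostly with a low value. They report only what shows in the picture. A call takes as long as a camera call.
- recognise(picture, thing): "at" ([column, row] in pixels, amid what is visible of it).
- place_of(picture, thing): "at" ([column, row] in pixels: a listed point, or the origin of a listed thing).
The state is a dict: "clock": time; "joints": joint angles; "joint_vel": joint speeds; "joint_efforts": joint torques, N m; "position": TCP position; "ee_rot": TCP orientation; "contact_force": force on the tool from outside, world axes, zero at the start; "wrist_torque": the same for the moment, N m; "gripper_width": finger opening in mm; "grasp_force": force on a finger pad.
Only numpy, scipy, OpenCV 4.12 (cv2) and the standard library are available. Lean on these libraries where they do the work, as an engineer would, in place of code of your own. Each camera call takes 0.05 s, during which the arm holds its last target. There are 200 camera calls.

## Working session

There is one attempt and no reset: what is moved stays moved. The work goes in short steps, Python scripts to look and compute and a tool call to move; the robot and the scene stay as the last step left them, time stands still between calls to the robot, and variables do not carry over. Pictures are saved under pics/ and viewed, at most 10 in all, crops included, and the job is handed in when it is done.

Besides the shell and the picture viewer there is one more tool, called after "Emit:" as name(argument=value, ...) on one line, values as JSON. carry_out: Moves the arm, as the interface text tells. Its arguments: {"type":"object","properties":{"slide":{"type":"array"},"roll":{"type":"array"},"claw":{"type":"array"}},"required":["slide","roll","claw"]}

```bash
mkdir -p pics; cat > h.py <<'E'
import numpy as np, cv2
from bench import *
from scipy.spatial.transform import Rotation as R
def save(p,n): cv2.imwrite('pics/'+n+'.png',p['img'][:,:,::-1])
def cam(p,st=None):
    if 'world_from_camera' in p: return np.array(p['world_from_camera'])
    T=np.eye(4);T[:3,:3]=R.from_quat(st['ee_rot']).as_matrix();T[:3,3]=st['position']
    return T@np.array(p['T_tool_cam'])
def ray(p,at,st=None):
    T=cam(p,st);k=np.array(p['mtx']);d=np.linalg.inv(k)@[at[0],at[1],1]
    return T[:3,3],T[:3,:3]@(d*[1,-1,-1])
def on_z(p,at,z,st=None):
    o,d=ray(p,at,st);return o+d*(z-o[2])/d[2]
def by_depth(p,at,st=None):
    o,d=ray(p,at,st);return o+d*p['z_map'][int(round(at[1])),int(round(at[0]))]
E
python3 - <<'E'
from h import *
np.set_printoptions(precision=1,suppress=True)
s=read_state();print(s,grip_point_offset)
for n in('scene','top'):
    p=get_image(n);save(p,n+'1');print(n,p['mtx'],[k for k in p])
    for t,z in(('guard',170),('fin',187),('pad',162),('ring_stand',None),('mandrel',0),('jar',0)):
        for r in place_of(p,t)[:2]: print(t,r, on_z(p,r['at'],z) if z is not None else '', by_depth(p,r['at']))
E
```

```text
{'clock': 0.0, 'joints': array([-1.1,  0.4,  0. , -0. , -1.2, -0.3]), 'joint_vel': array([ 0.,  0.,  0.,  0.,  0., -0.]), 'joint_efforts': array([ -0. , -39.2,  18.8,   4.2,  -0. ,   0. ]), 'position': array([ 143. , -608.2,  403.6]), 'ee_rot': array([-0.1,  1. ,  0. , -0. ]), 'contact_force': array([-0.7,  0.3,  0.1]), 'wrist_torque': array([-0., -0.,  0.]), 'grasp_force': 0.0, 'gripper_width': 85.31637509695652} 154.70000000000002
scene [[473.9   0.  255.9]
 [  0.  473.9 191.3]
 [  0.    0.    1. ]] ['img', 'z_map', 'mtx', 'world_from_camera', 'shot']
guard {'at': [116.3, 240.5], 'conf': 0.68} [ 568.3 -403.4  170. ] [ 484.3 -433.    25.2]
fin {'at': [211.1, 227.4], 'conf': 0.69} [ 601.6 -140.7  187. ] [ 607.  -140.9  196.7]
mandrel {'at': [116.7, 241.7], 'conf': 0.77} [ 474.4 -437.3    0. ] [ 484.3 -433.8   17.2]
jar {'at': [118.6, 285.5], 'conf': 0.88} [ 623.9 -444.1    0. ] [ 650.6 -432.1   57.4]
top [[401.4   0.  256.1]
 [  0.  401.4 190.7]
 [  0.    0.    1. ]] ['img', 'z_map', 'mtx', 'world_from_camera', 'shot']
guard {'at': [304.6, 143.3], 'conf': 0.87} [ 608.1 -151.1  170. ] [ 606.8 -150.4  175.5]
fin {'at': [302.6, 145.4], 'conf': 0.7} [ 597.5 -142.8  187. ] [ 599.7 -143.9  178. ]
ring_stand {'at': [269.5, 182.0], 'conf': 0.61}  [511.2 -49.5  25.9]
mandrel {'at': [386.9, 193.4], 'conf': 0.63} [ 474.8 -451.     0. ] [ 467.9 -431.5   58.3]
jar {'at': [384.0, 151.1], 'conf': 0.84} [ 622.2 -447.4    0. ] [ 609.9 -429.5   54.1]
jar {'at': [122.6, 141.5], 'conf': 0.29} [657.7 456.4   0. ] [656.1 454.3   6.3]
```

View pics/scene1.png

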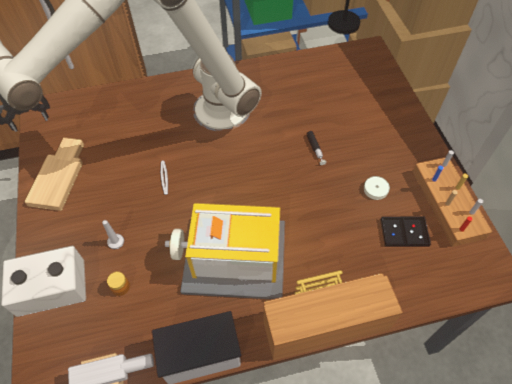

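View pics/top1.png

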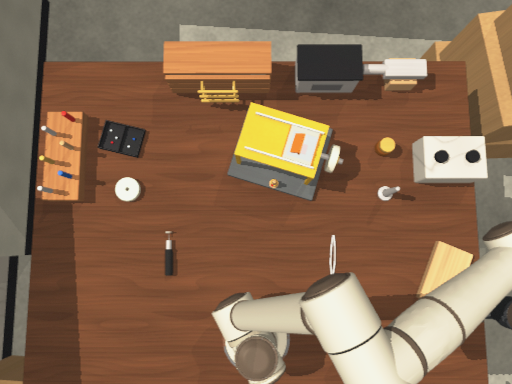

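The scene view shows the yellow guard on the polisher at about (235,245), with the shut clear shutter and orange fin at (215,228). The top view shows the guard at (285,143) rotated by roughly 15°, the fin at (297,143), and the ring stand at (273,183).

```bash
python3 - <<'E'
from h import *
np.set_printoptions(precision=3,suppress=True)
p=get_image('top');hsv=cv2.cvtColor(p['img'],cv2.COLOR_RGB2HSV)
T=cam(p);v,u=np.mgrid[:384,:512];K=p['mtx'];z=p['z_map']
P=np.stack([(u-K[0,2])/K[0,0]*z,-(v-K[1,2])/K[1,1]*z,-z],-1)@T[:3,:3].T+T[:3,3]
m=(P[...,2]>158)&(P[...,2]<185)&(u>220)&(u<345)&(v>90)&(v<200)&(z>0)
y=m&(hsv[...,1]>60)
for mm in(m,):
    r=cv2.minAreaRect(P[mm][:,:2].astype(np.float32));print(mm.sum(),r,cv2.boxPoints(r), np.median(P[mm][:,2]))
o=(hsv[...,0]<14)&(hsv[...,1]>170)&(hsv[...,2]>170)&(u>270)&(u<330)&(v>120)&(v<165)
print(o.sum(),P[o].mean(0),P[o].min(0),P[o].max(0))
s=read_state();print(s['position'],R.from_quat(s['ee_rot']).as_matrix())
E
```

```text
4388 ((620.5557861328125, -82.34695434570312), (250.8441162109375, 172.1281280517578), 72.489013671875) [[ 500.742 -176.061]
 [ 664.893 -227.853]
 [ 740.37    11.367]
 [ 576.218   63.159]] 172.81136918291577
9 [ 606.544 -136.546  198.143] [ 574.306 -143.513  194.147] [ 630.508 -127.144  202.506]
[ 142.991 -608.4    404.739] [[-0.973 -0.229  0.   ]
 [-0.229  0.973 -0.   ]
 [-0.    -0.    -1.   ]]
```

Emit:
carry_out(slide=[[-0.05, 0.029, -0.02], [-0.1, 0.058, -0.035], [-0.15, 0.087, -0.035], [-0.2, 0.116, -0.035], [-0.25, 0.146, -0.035], [-0.3, 0.175, -0.035], [-0.35, 0.204, -0.035], [-0.4, 0.233, -0.035]], roll=[4, 8, 12, 16, 20, 24, 28, 30.7], claw=[0, 0, 0, 0, 0, 0, 0, 0])

```text
clock: 1.75
position: [480.2, -288.5, 440.1]
ee_rot: [0.153, 0.988, -0.0, 0.0]
contact_force: [-0.2, -0.1, -0.2]
gripper_width: -0.1
grasp_force: 0.0
```

```bash
python3 - <<'E'
from h import *
np.set_printoptions(precision=3,suppress=True)
s=read_state();M=R.from_quat(s['ee_rot']).as_matrix();print(s['position'],M,s['joints'],s['gripper_width'],s['contact_force'])
print(M.T@(np.array([587,-187,440])-s['position']))
E
```

```text
[ 480.177 -288.529  440.098] [[-0.953  0.302  0.001]
 [ 0.302  0.953 -0.   ]
 [-0.001 -0.    -1.   ]] [-0.252  0.251 -0.096  0.    -1.223 -1.626] -0.1107335940744856 [-0.159 -0.141 -0.162]
[-71.214 129.027   0.145]
```

Emit:
carry_out(slide=[[-0.027, 0.049, 0], [-0.054, 0.098, 0], [-0.071, 0.129, 0], [-0.071, 0.129, 0]], roll=[0, 0, 0, 0], claw=[0, 0, 0, 0])

```text
clock: 2.25
position: [587.1, -186.5, 438.9]
ee_rot: [0.15, 0.989, 0.0, -0.0]
contact_force: [-0.7, 0.1, -0.3]
gripper_width: 0.0
grasp_force: 0.0
```

```bash
python3 - <<'E'
from h import *
np.set_printoptions(precision=1,suppress=True)
s=read_state();p=get_image('wrist');save(p,'w1');print(s['position'])
O=np.array([601,-144.3]);G=np.array([[.954,-.301],[.301,.954]])
for t,z in(('guard',170),('fin',187),('pad',162)):
    for r in place_of(p,t)[:2]:
        a=on_z(p,r['at'],z,s);print(t,r,a,G@(a[:2]-O))
hsv=cv2.cvtColor(p['img'],cv2.COLOR_RGB2HSV)
T=cam(p,s);v,u=np.mgrid[:384,:512];K=p['mtx'];z=p['z_map']
P=np.stack([(u-K[0,2])/K[0,0]*z,-(v-K[1,2])/K[1,1]*z,-z],-1)@T[:3,:3].T+T[:3,3]
g=P.copy();g[...,:2]=(P[...,:2]-O)@G.T
o=(hsv[...,0]<14)&(hsv[...,1]>150)&(hsv[...,2]>150)&(g[...,2]>180)
print(o.sum(),np.percentile(g[o],[1,25,50,75,99],axis=0))
t=o&(g[...,2]>195);print('top',np.percentile(g[t],[1,50,99],axis=0))
np.save('g.npy',g)
E
```

```text
[ 587.1 -186.5  438.9]
fin {'at': [329.7, 199.0], 'conf': 0.65} [ 602.  -138.6  187. ] [-0.8  5.7]
2121 [[-31.8   5.2 180.2]
 [-18.3  12.  186.7]
 [ -3.8  17.7 193. ]
 [ 11.   23.9 198.2]
 [ 26.3  30.5 200.9]]
top [[-32.1   5.1 195.2]
 [ -3.   11.  198.8]
 [ 26.4  15.9 201.4]]
```

View pics/w1.png

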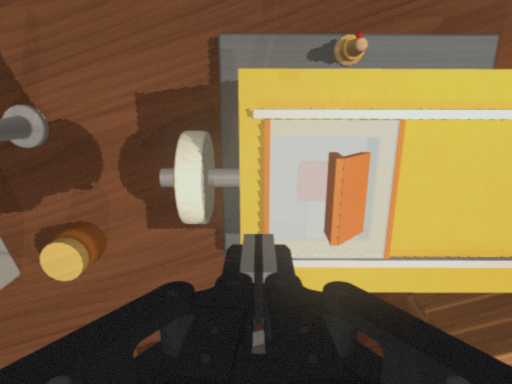

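The wrist view shows the shut shutter with the orange fin at about (345,198), its upright face near column 333. The closed fingertips are near (260,240), left of the fin and over the lower side of the window.

```bash
python3 - <<'E'
from h import *
np.set_printoptions(precision=1,suppress=True)
g=np.load('g.npy');im=cv2.imread('pics/w1.png');hsv=cv2.cvtColor(im,cv2.COLOR_BGR2HSV)
y=(abs(g[...,2]-170)<6)&(hsv[...,0]>18)&(hsv[...,0]<32)&(hsv[...,1]>150)
for r in(90,150,210,280): c=np.where(y[r])[0];print('row',r,c[0],g[r,c[0]])
for c in(300,430,490):
    r=np.where(y[:,c])[0];print('col',c,r[0],g[r[0],c],r[-1],g[r[-1],c])
w=(hsv[...,1]<40)&(hsv[...,2]>200)&(g[...,2]>165)
for c in(300,430,490):
    r=np.where(w[:,c])[0];print('rail',c,[(k,g[k,c]) for k in (r[0],r[-1])])
s=read_state();p=get_image('wrist');C=np.linalg.inv(np.array(p['T_tool_cam']))
q=C@[0,0,173,1];q=np.array(p['mtx'])@(q[:3]*[1,-1,-1]);print('tip px',q[:2]/q[2])
M=R.from_quat(s['ee_rot']).as_matrix();tip=np.array(s['position'])+M@[0,0,173]
G=np.array([[.954,-.301],[.301,.954]]);print('tip guard',G@(tip[:2]-[601,-144.3]),tip[2],M)
E
```

```text
row 90 239 [-72.8 -57.  171. ]
row 150 240 [-32.  -56.8 171.2]
row 210 241 [ 13.4 -56.5 170.6]
row 280 301 [ 71.8  -9.3 171.8]
col 300 69 [-86.4 -16.3 171.5] 278 [ 70.5 -10.1 171. ]
col 430 70 [-86.1  70.  171.8] 292 [ 82.7  95.3 171.1]
col 490 70 [-86.4 110.5 170.7] 292 [ 82.  143.1 171.8]
rail 300 [(np.int64(110), array([-60.1, -16. , 177.6])), (np.int64(266), array([ 56.7, -11.3, 176.6]))]
rail 430 [(np.int64(110), array([-60.5,  71.8, 175.9])), (np.int64(266), array([ 56.5,  88.9, 176.2]))]
rail 490 [(np.int64(110), array([-60.7, 111.1, 177.6])), (np.int64(266), array([ 56.1, 134.8, 176.6]))]
tip px [256.7 250.4]
tip guard [ -1.9 -47.6] 266.90119087054927 [[-1.   0.3 -0. ]
 [ 0.3  1.  -0. ]
 [ 0.  -0.  -1. ]]
```

Emit:
carry_out(slide=[[0, 0, 0.04], [0, 0, 0.075], [0, 0, 0.082], [0, 0.015, 0.082], [0, 0.03, 0.082], [0, 0.045, 0.082], [0, 0.06, 0.082], [0, 0.06, 0.082]], roll=[0, 0, 0, 0, 0, 0, 0, 0], claw=[0, 0, 0, 0, 0, 0, 0, 0])

```text
clock: 3.5
position: [603.9, -129.6, 357.9]
ee_rot: [0.151, 0.989, 0.0, 0.0]
contact_force: [0.1, -0.9, 0.1]
gripper_width: 0.1
grasp_force: 0.0
```

```bash
cat > look.py <<'E'
from h import *
import sys
np.set_printoptions(precision=1,suppress=True)
s=read_state();p=get_image('wrist');save(p,sys.argv[1])
O=np.array([601,-144.3])+np.array([[.954,.301],[-.301,.954]])@[-2,3];G=np.array([[.954,-.301],[.301,.954]])
M=R.from_quat(s['ee_rot']).as_matrix();tip=np.array(s['position'])+M@[0,0,173]
print('tip guard',G@(tip[:2]-O),tip[2]-170,s['contact_force'],s['clock'])
hsv=cv2.cvtColor(p['img'],cv2.COLOR_RGB2HSV)
T=cam(p,s);v,u=np.mgrid[:384,:512];K=p['mtx'];z=p['z_map']
P=np.stack([(u-K[0,2])/K[0,0]*z,-(v-K[1,2])/K[1,1]*z,-z],-1)@T[:3,:3].T+T[:3,3]
g=P.copy();g[...,:2]=(P[...,:2]-O)@G.T;g[...,2]-=170
a=(hsv[...,1]>150)&(hsv[...,2]>120)&(abs(g[...,0])<60)&(abs(g[...,1]-50)<120)
o=(hsv[...,0]<14)&a&(g[...,2]>10)
if o.any(): print('fin',o.sum(),np.percentile(g[o],[1,50,99],axis=0))
o=((hsv[...,0]<6)|(hsv[...,0]>174))&a&(g[...,2]<0)&(g[...,2]>-60)&(abs(g[...,1])<40)
if o.any(): print('pad',o.sum(),np.percentile(g[o],[2,50,98],axis=0))
E
python3 look.py w2
```

```text
tip guard [ 0.4 12.1] 14.894957535803314 [ 0.1 -0.9  0.1] 3.5
fin 4410 [[-29.7  27.5  10.3]
 [-10.2  39.2  23.6]
 [ 15.9  52.6  30.9]]
```

Emit:
carry_out(slide=[[0, 0.015, 0], [0, 0.03, 0], [0, 0.045, 0], [0, 0.057, 0], [0, 0.063, 0], [0, 0.066, 0], [0, 0.068, 0], [0, 0.068, 0]], roll=[0, 0, 0, 0, 0, 0, 0, 0], claw=[0, 0, 0, 0, 0, 0, 0, 0])

```text
clock: 4.55
position: [623.2, -68.8, 357.5]
ee_rot: [0.153, 0.988, -0.003, -0.002]
contact_force: [-4.0, -11.2, 0.3]
gripper_width: 0.2
grasp_force: 6.1
```

```bash
python3 look.py w3
```

```text
tip guard [-0.  74.6] 14.499808510029624 [ -4.  -11.2   0.3] 4.55
fin 4402 [[-29.9  88.8  10.3]
 [-11.  100.8  23.3]
 [ 15.6 113.9  30.9]]
pad 2674 [[-18.  -14.3 -11.7]
 [ -5.1  -0.3  -9. ]
 [ 10.2  13.6  -6.8]]
```

View pics/w3.png

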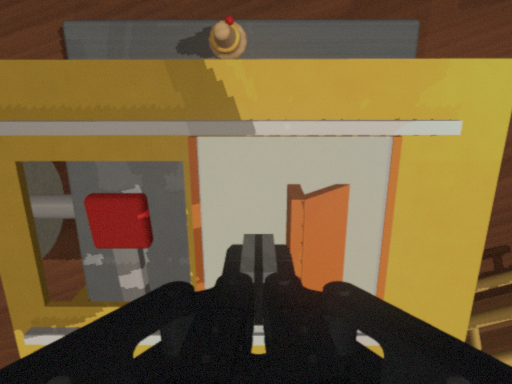

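The shutter has cleared most of the window: its edge is at column 190 and the window edge at about 187. The red pad is visible at (120,220). I'll press a little further to make sure the shutter is on its stop.

Emit:
carry_out(slide=[[0, 0.003, 0], [0, 0.006, 0], [0, 0.006, 0], [0, 0.006, 0]], roll=[0, 0, 0, 0], claw=[0, 0, 0, 0])

```text
clock: 5.1
position: [624.1, -67.1, 357.5]
ee_rot: [0.154, 0.988, -0.007, -0.004]
contact_force: [-5.9, -26.6, 0.1]
gripper_width: -0.2
grasp_force: 13.4
```

```bash
python3 look.py w4; python3 - <<'E'
import cv2
for n in('w3','w4'):
    im=cv2.imread(f'pics/{n}.png'); print([tuple(im[150,c]) [::-1] for c in range(182,206,2)])
E
```

```text
tip guard [-0.2 75.1] 14.567241393869011 [ -5.9 -26.6   0.1] 5.1
fin 4423 [[-29.9  88.8  10.3]
 [-11.2 101.   23.1]
 [ 15.7 114.   30.9]]
pad 2620 [[-17.9 -14.4 -11.8]
 [ -4.8  -0.2  -9. ]
 [ 10.2  13.4  -6.8]]
[(np.uint8(147), np.uint8(115), np.uint8(48)), (np.uint8(144), np.uint8(113), np.uint8(45)), (np.uint8(146), np.uint8(113), np.uint8(47)), (np.uint8(147), np.uint8(102), np.uint8(46)), (np.uint8(147), np.uint8(83), np.uint8(43)), (np.uint8(148), np.uint8(85), np.uint8(48)), (np.uint8(149), np.uint8(85), np.uint8(50)), (np.uint8(145), np.uint8(92), np.uint8(61)), (np.uint8(165), np.uint8(159), np.uint8(146)), (np.uint8(176), np.uint8(172), np.uint8(152)), (np.uint8(175), np.uint8(172), np.uint8(152)), (np.uint8(175), np.uint8(170), np.uint8(150))]
[(np.uint8(145), np.uint8(112), np.uint8(42)), (np.uint8(147), np.uint8(114), np.uint8(48)), (np.uint8(147), np.uint8(113), np.uint8(48)), (np.uint8(148), np.uint8(87), np.uint8(44)), (np.uint8(149), np.uint8(83), np.uint8(47)), (np.uint8(149), np.uint8(84), np.uint8(44)), (np.uint8(150), np.uint8(84), np.uint8(43)), (np.uint8(154), np.uint8(122), np.uint8(104)), (np.uint8(169), np.uint8(164), np.uint8(149)), (np.uint8(176), np.uint8(172), np.uint8(152)), (np.uint8(176), np.uint8(173), np.uint8(153)), (np.uint8(176), np.uint8(172), np.uint8(152))]
```

The fin did not move while the force rose to 27 N, so the shutter is on its stop. Next I'll back off, go over the pad and enter the window.

Emit:
carry_out(slide=[[0, -0.02, 0], [0, -0.04, -0.01], [0.003, -0.065, -0.01], [0.003, -0.086, -0.01], [0.003, -0.086, -0.005], [0.003, -0.086, -0.005], [0.003, -0.086, -0.005]], roll=[0, 0, 0, 0, 0, 0, 0], claw=[0, 0, 0, 0, 0, 0, 0])

```text
clock: 6.02
position: [597.3, -141.2, 362.5]
ee_rot: [0.152, 0.988, -0.0, -0.0]
contact_force: [-0.5, -0.1, -0.1]
gripper_width: 0.3
grasp_force: 0.0
```

```bash
python3 look.py w5
```

```text
tip guard [-2.4 -1.2] 19.48506738308828 [-0.5 -0.1 -0.1] 6.025
fin 1810 [[-30.   88.3  10.4]
 [ -2.6  99.8  24.1]
 [ 28.5 113.7  31. ]]
pad 2461 [[-19.4 -15.4 -12.5]
 [ -8.8  -0.1  -8.8]
 [  7.6  14.6  -6.8]]
```

View pics/w5.png

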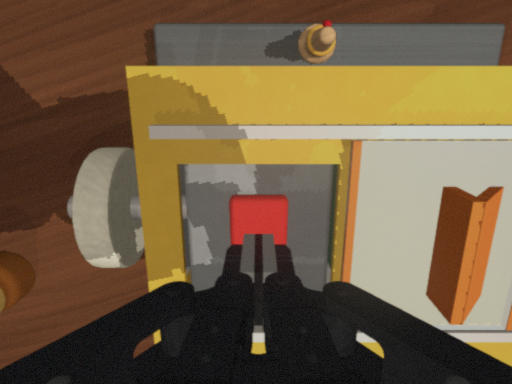

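The tip is centred on the red pad, with both at about column 259, and the window is clear, with the shutter edge at 345. I'll press down.

Emit:
carry_out(slide=[[0, 0, 0.015], [0, 0, 0.025], [0, 0, 0.032], [0, 0, 0.039], [0, 0, 0.046], [0, 0, 0.051], [0, 0, 0.054], [0, 0, 0.054]], roll=[0, 0, 0, 0, 0, 0, 0, 0], claw=[0, 0, 0, 0, 0, 0, 0, 0])

```text
clock: 7.08
position: [596.7, -141.6, 309.6]
ee_rot: [0.152, 0.988, -0.0, -0.0]
contact_force: [-6.6, 2.4, 8.7]
gripper_width: -0.0
grasp_force: 4.9
```

```bash
python3 look.py w6
```

```text
tip guard [-3.1 -1.8] -33.39989300775889 [-6.6  2.4  8.7] 7.075
fin 11 [[-14.6  31.4  22.8]
 [ -9.4  36.9  23.5]
 [  5.3  38.2  36.2]]
pad 1839 [[-20.  -15.3 -39.7]
 [-14.4   0.2 -36.3]
 [ -5.3  14.3 -34.3]]
```

Emit:
carry_out(slide=[[0, 0, 0.003], [0, 0, 0.006], [0, 0, 0.006], [0, 0, 0.006]], roll=[0, 0, 0, 0], claw=[0, 0, 0, 0])

```text
clock: 7.62
position: [596.4, -141.5, 308.8]
ee_rot: [0.151, 0.989, -0.001, 0.001]
contact_force: [-15.0, 7.1, 29.2]
gripper_width: -0.4
grasp_force: 15.6
```

```bash
python3 look.py w7
```

```text
tip guard [-2.9 -1.9] -34.215956531139284 [-15.    7.1  29.2] 7.625
fin 11 [[-15.3  31.1  21.8]
 [-10.   36.8  23.4]
 [  5.8  38.4  35.4]]
pad 1842 [[-20.  -15.4 -39.8]
 [-14.4   0.1 -36.7]
 [ -5.4  14.4 -34.6]]
```

The force rose from 9 N to 29 N with under 1 mm of movement, so the lever is on its stop. I'll withdraw straight up.

Emit:
carry_out(slide=[[0, 0, -0.015], [0, 0, -0.04], [0, 0, -0.08], [0, 0, -0.12], [0, 0, -0.15], [0, 0, -0.15], [0, 0, -0.15]], roll=[0, 0, 0, 0, 0, 0, 0], claw=[0, 0, 0, 0, 0, 0, 0])

```text
clock: 8.55
position: [597.3, -141.7, 451.3]
ee_rot: [0.152, 0.988, 0.0, -0.0]
contact_force: [-1.3, 0.7, -0.7]
gripper_width: -0.0
grasp_force: 0.0
```

```bash
python3 look.py w8
```

```text
tip guard [-2.5 -1.6] 108.31777088587239 [-1.3  0.7 -0.7] 8.55
fin 1491 [[-30.   88.5  10.4]
 [ -2.5 101.4  22.4]
 [ 28.1 113.9  30.7]]
pad 1230 [[-19.7 -15.8 -38.6]
 [ -5.5  -0.9 -34.6]
 [  9.3  13.9 -31.7]]
```

View pics/w8.png

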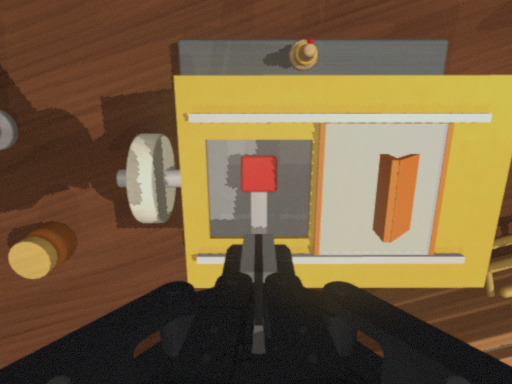

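The shutter is still fully open, with its edge at column 318. The red pad is down at (259,173), 35 mm below the plate, and the ring stand is undisturbed.

```bash
python3 -c "from bench import *;print(job_done())"
```

```text
the job is handed in; nothing more can be done
None
```

The spindle is locked: the shutter is pushed fully open to its stop, the red lever is pressed down to its stop, and the arm is withdrawn clear; I saw no sign of contact with the guard or anything else, and the job is handed in at about 9 s.

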